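Pack a vase and close the sliding-lid box

ROBOT

A 6-joint arm with a two-finger parallel gripper is mounted at the origin on the work surface. World frame = base frame: x ahead of the robot, y to its left, z up, the work surface at z = 0. Lengths are in m, angles in rad, forces in N, time in s.
With the tool pointing down it reaches from about 0.25 to 0.8 m from the base axis. Payload 8.5 kg.
Tool frame: the origin (TCP) lies at the very end of the fingers, on their centre line; the grasp point (between the pads) lies 19 mm behind it; z points along the fingers, y is the line along which they close (so a half turn about z gives the same grasp; the last joint's range is limited). The gripper opens to 85 mm and grips with 20 to 120 N. Pads are 22 mm wide; open, the fingers measure 114 mm over their backs; the gripper's body (76 mm by 85 mm) begins 54 mm behind the grasp point. The pads swing forward as they close: fully open they stand 13 mm farther back than shut.
Start: joints at [-1.283, 0.238, -0.013, 1.319, 0, 1.571], TCP at [0.149, -0.503, 0.231] pointing down, gripper open.
Joint ranges: [-2.66, 2.66], [-1.03, 1.9], [-1.14, 1.46], [-1.82, 2.27], [-1.45, 1.34], [-3.14, 3.14]. Speed limits (rad/s): [2.22, 2.22, 2.79, 3.14, 3.14, 3.14].

INTERFACE

Orientations are given as a rotation vector (axis times angle).
In Python, from cell import robot, grab_frame, job, find_in, spot_point gives the robot as it stands.
- The arm moves only by the tool play_rows, never from a script. Its argument "moves" is a list of rows, each an object with "claw": the closure, from -1 (fully open) to 1 (shut); "delta_pos": the shift along the tool's x, y, z in m, a list of three; "spin": the turn about the tool's z in degrees. A call has exactly 5 rows; each row is the pose to reach, as a shift and turn from the pose commanded when the call began, along the tool's axes at that moment; what a row does not reach only later rows make up. A row lasts 1/12 s, in which the tool goes at most 41.7 mm and 7.16 degrees, less where a joint would pass 70% of its speed; a pose out of reach is approached as far as the arm can. A call with a gripper value outside its range is refused whole. The fingers move at their own pace and stop on an object; "squeeze" is the grip in N (left out, the last holds). Time passes only in rows, so rows that repeat a pose let the fingers close, or fill a call up. It gives the time, the measured TCP pose, the force, the opening and the grip force at its end, in the units of the state.
- robot.sense(): the state, without advancing time (a new reading comes with each control period).
- grab_frame(name): name is "scene" or "top" or "wrist"; returns a dict with "frame" (480x640x3 uint8, red, green, blue), "depth" (480x640 float32, m along the optical axis (not along the pixel's ray), 0 where there is no reading), "fov_y" (degrees; the focal length in pixels is half the picture's height over the tangent of half this angle, whatever the lens; pixels are square), "cx", "cy" (the principal point, pixels), "extrinsics" (4x4, takes a point from world to camera coordinates); the wrist camera has in their place "T_tool_cam" (4x4, takes a point from camera to tool coordinates, whose origin is the TCP and whose axes are the flange's). Camera axes: x right, y down, z forward; pixel columns grow to the right and rows downward; lengths in m; the calibration is good to about 2 mm. A picture is of the moment at which its call begins: read the wrist's pose just before it.
- job.finish_job(): hands the job in; it is judged then, once.
Trained networks look in a picture, given as the dict that the camera call returned (one of the last four; its "shot" number tells which), for a name from the list of things; names that differ only in an ending like _2 or _b are one class to them, and where a whole thing is asked for, a point or a joint stands for the part that bears it (a point fixed in the world has none). Each returns a list of dicts, best first, with "score" (0 to 1); they miss things now and then, are a little off and sometimes report something else, mostly with a low value. They report only what shows in the picture. A call takes as long as a camera call. They do not tell look-alikes from the thing itself.
- find_in(picture, query): "extent" ([left, top, right, bottom] in pixels, round what is visible of it).
- spot_point(picture, query): "location" ([row, column] in pixels: a listed point, or the origin of a listed thing).
The state is a dict: "time": time; "q": joint angles; "dq": joint speeds; "joint_efforts": joint torques, N m; "tool_pos": TCP position; "ee_rot": TCP orientation; "contact_force": force on the tool from outside, world axes, zero at the start; "torque": the same for the moment, N m; "grip_width": opening from 0.0 (shut) to 1.0 (fully open); "grasp_force": force on a finger pad.
Only numpy, scipy, OpenCV 4.12 (cv2) and the standard library are available. Lean on these libraries where they do the work, as an engineer would, in place of code of your own. Each camera call takes 0.05 s, during which the arm holds its last target. There are 200 camera calls.

TASK

Pack the white vase for delivery: stand it upright inside the open wooden box, setting it down gently on its floor before letting go (do not drop it). Then slide the loose plywood lid under the box's two wooden lips until it is fully home against the far wall, and fold the red locking bar all the way down across the open end so that the lid cannot slide out. Leave the terracotta figure, the blue bowl and the brush where they are.

Things in the scene. Friction and masses are not known exactly. Their poses are not given: they have to be found in the camera images.
- box: Fixed open wooden box, 200 long (x) x 166 wide (y) x 126 high. Origin: centre of its underside. The lid enters at its -x end, sliding to +x. Inside: floor at z = 8, clear 176 (x) x 130 (y), 100 deep. Tops of the side walls and of the low -x wall: z = 108; the lid slides on them. Inner face of the +x wall (12 thick, 126 high), at x = 88, stops the lid.
- lip_entry (a point): Point on the box at x = 0, y = 0, z = 108: where the lips begin, at the height of the lid's underside. From here to +x, two lips cover the lid's long edges (undersides 12 above this point, tops 18, reaching in to y = +-65) and guides leave 150 for its width. On the -x side no lips: the lid can be lowered onto the ledges there; thin cheeks leave 160, narrowing over the last 20.
- lid: Loose plywood lid, 180 long (x) x 146 wide (y) x 8 thick, the same either way round, 0.25 kg. Origin: centre of its underside. On its top centre stands a dark wooden grip, 16 thick (x) x 70 long (y), from z = 8 to 38. Fully home, the lid's origin is at x = -2, y = 0, z = 108 in the box's frame.
- vase: White ceramic vase, 92 high, belly 60 in diameter at z = 20 to 38, straight round neck 32 in diameter from z = 54 to 92, foot 44 in diameter. Origin: centre of its underside. About 0.2 kg.
- bar (a joint): Angle of the red locking bar (rad): 0 = folded down flat, lying along the box's -y across the open end, just in front of the closed lid; 1.57 = straight up. Starts upright or leaning outwards a little and stays where it is left (stiff hinge, about 1.3 N at the knob). Limits 0 and 2.1. It cannot go down while the lid sticks out under it.
- bar_hinge (a point): The bar's hinge, fixed on the box at its front +y corner, at x = -104, y = 85, z = 114 in the box's frame; the hinge axis runs along the box's x.
- bar_knob (a point): Centre of the black ball, 22 in diameter, at the free end of the red bar, 118 from the hinge. The bar is 12 x 12 in section.
- figure: Bystander: terracotta figure, 129 high, 68 in diameter. Origin: centre of its underside.
- bowl: Bystander: blue bowl, 100 in diameter, 55 high. Origin: centre of its underside.
- brush: Bystander: a brush 170 long lying beyond the box. Origin on its underside.
Things that resemble listed ones, but are neither listed nor needed, are in the scene too. Of the things shaped like the lid, the plywood one is meant.

How it is judged:
By the outcome, as a careful person would: the job done as asked, in the order asked, and still so for the second after the job is handed in, with the robot touching nothing.
It also fails if it takes over 72 s, if anything falls off the work surface, if the arm or the gripper's body presses on something with over 40 N, if the wrist force passes 120 N, or if a joint passes its speed limit or range.

## Working session

There is one attempt and no reset: what is moved stays moved. The work goes in short steps, Python scripts to look and compute and a tool call to move; the robot and the scene stay as the last step left them, time stands still between calls to the robot, and variables do not carry over. Pictures are saved under pics/ and viewed, at most 10 in all, crops included, and the job is handed in when it is done.

Besides the shell and the picture viewer there is one more tool, called after "Request:" by a JSON object that holds its "name" and its "arguments". play_rows: Moves the arm, as the interface text tells. Its arguments: {"type":"object","properties":{"moves":{"type":"array"},"squeeze":{"type":"number"}},"required":["moves"]}

```bash
ls; mkdir -p pics; cat > h.py <<'E'
import numpy as np, cv2
from scipy.spatial.transform import Rotation as R
from cell import robot, grab_frame, job, find_in, spot_point
def cam(p,s=None):
    f=240/np.tan(np.radians(p["fov_y"])/2)
    if "extrinsics" in p: T=np.linalg.inv(np.array(p["extrinsics"]))
    else:
        B=np.eye(4);B[:3,:3]=R.from_rotvec(s["ee_rot"]).as_matrix();B[:3,3]=s["tool_pos"];T=B@np.array(p["T_tool_cam"])
    return f,T
def ray(p,rc,s=None):
    f,T=cam(p,s); d=np.array([(rc[1]-p["cx"])/f,(rc[0]-p["cy"])/f,1.]); return T[:3,3],T[:3,:3]@d
def pt(p,rc,s=None,w=2):
    o,d=ray(p,rc,s); r,c=int(round(rc[0])),int(round(rc[1])); q=p["depth"][max(r-w,0):r+w+1,max(c-w,0):c+w+1]; q=q[q>0]
    return o+d*np.median(q) if q.size else None
def atz(p,rc,z,s=None):
    o,d=ray(p,rc,s); return o+d*(z-o[2])/d[2]
def cloud(p,s=None):
    f,T=cam(p,s); v,u=np.mgrid[:480,:640]; D=p["depth"]
    P=np.stack([(u-p["cx"])/f*D,(v-p["cy"])/f*D,D],-1)@T[:3,:3].T+T[:3,3]; P[D<=0]=np.nan; return P
def save(p,n,crop=None,k=1):
    im=p["frame"][:,:,::-1]
    if crop: a,b,c,d=crop; im=im[b:d,a:c]
    cv2.imwrite("pics/"+n,cv2.resize(im,None,fx=k,fy=k))
E
python3 - <<'E'
from h import *
np.set_printoptions(precision=3,suppress=True)
s=robot.sense();print(s)
for n in("scene","top"):
    p=grab_frame(n);save(p,n+"1.png");np.savez("/tmp/"+n,**{k:p[k] for k in p})
    print(n,p["fov_y"],p["cx"],p["cy"],cam(p)[1][:3])
    for q in("box","lid","vase","bar","figure","bowl","brush"):
        for e in find_in(p,q)[:3]:print(q,"ext",np.round(e["extent"]),round(e["score"],2))
    for q in("box","lip_entry","lid","vase","bar_hinge","bar_knob","figure","bowl","brush"):
        for e in spot_point(p,q)[:3]:print(q,np.round(e["location"],1),round(e["score"],2),pt(p,e["location"]))
E
```

```text
pics
{'time': 0.0, 'q': array([-1.283,  0.239, -0.014,  1.319,  0.   ,  1.571]), 'dq': array([-0.001, -0.002,  0.   ,  0.001, -0.003,  0.001]), 'joint_efforts': array([  0.003, -53.878,  34.643,   0.018,  -0.   ,   0.   ]), 'tool_pos': array([ 0.149, -0.503,  0.231]), 'ee_rot': array([-3.108, -0.45 ,  0.   ]), 'contact_force': array([-0.249, -0.486, -0.666]), 'torque': array([-0.068,  0.024,  0.031]), 'grasp_force': 0.0, 'grip_width': 0.9955919943352228}
scene 44.54115436207133 326.44394222040467 236.71552800405271 [[ 0.459  0.509 -0.728  1.689]
 [ 0.888 -0.248  0.387 -0.666]
 [ 0.016 -0.825 -0.566  0.912]]
box ext [298. 139. 397. 275.] 0.95
lid ext [ 87. 263. 179. 321.] 0.89
lid ext [203. 231. 264. 281.] 0.85
vase ext [424. 175. 441. 205.] 0.92
bar ext [339. 141. 352. 189.] 0.49
figure ext [451. 201. 477. 249.] 0.62
brush ext [361. 268. 414. 313.] 0.64
box [248.3 347.1] 0.88 [ 0.676 -0.069  0.073]
lip_entry [210.1 347. ] 0.66 [0.494 0.032 0.055]
lid [291.4 134.2] 0.86 [ 0.55  -0.566  0.024]
lid [256.2 230.4] 0.8 [ 0.496 -0.312  0.008]
vase [203.3 427.9] 0.88 [0.508 0.302 0.013]
vase
[... 575 characters left out ...]
0.97
vase ext [378. 179. 417. 220.] 0.48
bar ext [244. 300. 266. 310.] 0.66
figure ext [153. 199. 187. 227.] 0.66
bowl ext [380. 180. 416. 218.] 0.74
brush ext [280. 148. 301. 206.] 0.67
box [258.3 287. ] 0.83 [ 0.584 -0.012  0.008]
lip_entry [254. 282.] 0.87 [0.595 0.001 0.008]
lip_entry [299.3 154.5] 0.37 [0.481 0.304 0.045]
lid [282.8 509.4] 0.92 [ 0.513 -0.56   0.018]
lid [298.7 403.2] 0.74 [ 0.478 -0.298  0.011]
vase [298.4 153.7] 0.8 [0.483 0.306 0.046]
bar_hinge [304.6 260. ] 0.66 [0.454 0.039 0.141]
bar_knob [305.8 245.5] 0.66 [0.441 0.058 0.235]
figure [218.1 172.2] 0.63 [0.675 0.262 0.075]
bowl [203.4 396.6] 0.7 [ 0.724 -0.292  0.004]
brush [178.9 285.2] 0.83 [ 0.789 -0.008  0.018]
```

View pics/scene1.png

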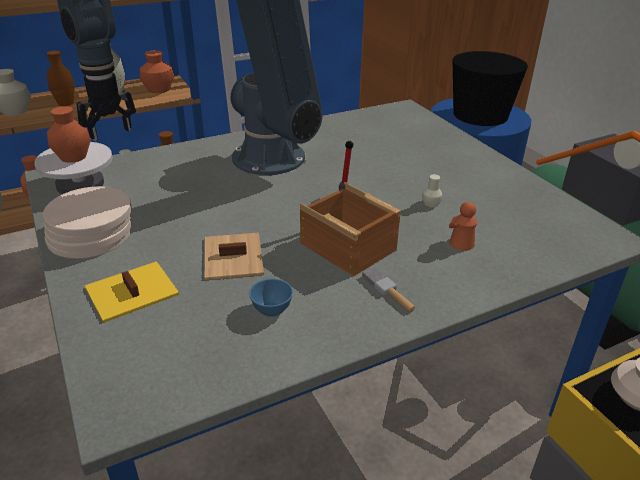

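View pics/top1.png

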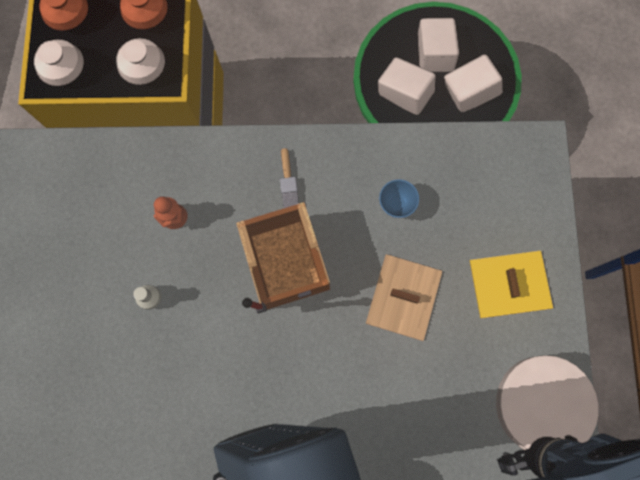

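The scene picture shows the plywood lid at about (232,255), a yellow look-alike at (131,290), the vase at (432,192), and the box with its red bar upright at (347,165). The top picture shows the plywood lid at (404,297), yellow at (512,283), the vase at (146,298) and the box at (283,255).

Candidates for the lid are plywood (404,297) and yellow (512,283) in the top view; I choose the plywood one. For the vase: the one on the table at (146,298) and white vases in the yellow crate off the table at (58,62) and (140,60). I choose the table one.

```bash
python3 - <<'E'
from h import *
np.set_printoptions(precision=3,suppress=True)
V={}
im=[]
for n in("top","scene"):
    p=dict(np.load("/tmp/%s.npz"%n)); p={k:(v if v.ndim else v.item()) for k,v in p.items()}
    P=cloud(p); hsv=cv2.cvtColor(p["frame"],cv2.COLOR_RGB2HSV).astype(int); x,y,z=P[...,0],P[...,1],P[...,2]
    near=lambda a,b,r:(np.hypot(x-a,y-b)<r)
    print(n,"table z",np.nanmedian(z[near(.4,.2,.05)]))
    m=near(.49,.30,.07)&(z>.06); q=P[m]; print(" vase neck n",m.sum(),"mid",(np.nanmin(q,0)+np.nanmax(q,0))/2,"mean",q.mean(0),"zmax",np.percentile(q[:,2],98))
    m=near(.49,-.30,.13)&(z>.004)&(z<.015); q=P[m]; r=cv2.minAreaRect(q[:,:2].astype(np.float32)*1000); print(" lid",r,"z",np.median(q[:,2]))
    m=near(.49,-.30,.08)&(z>.03)&(z<.06); q=P[m]; r=cv2.minAreaRect(q[:,:2].astype(np.float32)*1000); print(" grip",r,np.percentile(q[:,2],[50,95]),len(q))
    red=(hsv[...,0]<6)&(hsv[...,1]>170)&(hsv[...,2]>60)
    m=near(.585,-.01,.16)&(z>.095)&(z<.135)&~red; q=P[m]; r=cv2.minAreaRect(q[:,:2].astype(np.float32)*1000); print(" box",r,np.percentile(q[:,2],[5,50,95]),len(q))
    m=near(.45,.05,.08)&(z>.13); q=P[m]; print(" bar",q[np.argsort(q[:,2])][::max(1,len(q)//8)])
    m=near(.585,-.01,.16)&(z>.04)&(z<.3);
    np.save("/tmp/%s_cl"%n,np.c_[P[m],p["frame"][m]])
a=cv2.imread("pics/top1.png")
l=cv2.resize(a[235:355,350:560],None,fx=3,fy=3);v=cv2.resize(a[260:330,110:230],None,fx=3,fy=3);v=cv2.copyMakeBorder(v,0,0,0,l.shape[1]-v.shape[1],0)
cv2.imwrite("pics/crop.png",np.vstack([l,v]))
E
```

```text
top table z -9.663370919721359e-05
 vase neck n 199 mid [0.49  0.324 0.08 ] mean [0.489 0.321 0.087] zmax 0.09636862973832136
 lid ((491.3424072265625, -302.2092590332031), (252.71292114257812, 252.21055603027344), 70.42717742919922) z 0.007762852121603658
 grip ((484.96661376953125, -301.19549560546875), (69.9708251953125, 16.90170669555664), 71.44548034667969) [0.037 0.042] 197
 box ((569.78515625, -5.6269989013671875), (216.7873077392578, 178.74063110351562), 16.801029205322266) [0.102 0.119 0.13 ] 2344
 bar [[0.521 0.059 0.13 ]
 [0.447 0.042 0.154]
 [0.453 0.043 0.18 ]
 [0.453 0.047 0.203]
 [0.441 0.049 0.234]
 [0.453 0.063 0.237]
 [0.442 0.046 0.238]
 [0.442 0.054 0.241]]
scene table z -0.002831040130126805
 vase neck n 151 mid [0.497 0.321 0.079] mean [0.501 0.318 0.08 ] zmax 0.09532241459640145
 lid ((488.0213317871094, -300.94891357421875), (247.8773651123047, 234.2833709716797), 22.695131301879883) z 0.008164153187094625
 grip ((488.8529357910156, -302.64154052734375), (67.81354522705078, 24.923198699951172), 76.31017303466797) [0.037 0.041] 161
 box ((573.2425537109375, -8.888893127441406), (221.165283203125, 183.65980529785156), 16.746593475341797) [0.097 0.112 0.128] 2391
 bar [[0.499 0.042 0.131]
 [0.457 0.037 0.146]
 [0.45  0.04  0.163]
 [0.452 0.041 0.176]
 [0.457 0.053 0.191]
 [0.46  0.048 0.205]
 [0.461 0.05  0.22 ]
 [0.46  0.047 0.234]]
```

View pics/crop.png

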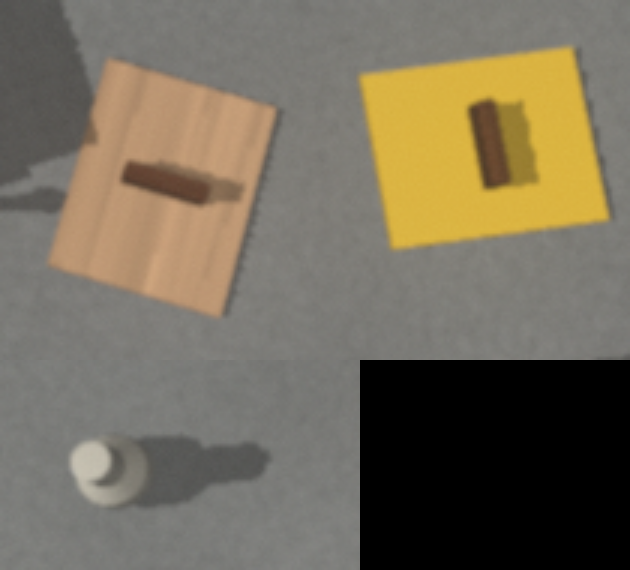

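The crop confirms the plywood lid with its dark grip (about (165,182) in the crop) and the small white vase (about (108,470)). I'll pass over the lid and box with the wrist camera on the way.

```bash
cat >> h.py <<'E'
def go(x,y,z,yaw=None,s=None):
    """delta in tool axes (mm) to world TCP goal; yaw = world angle (deg) of the closing line; spin deg"""
    s=s or robot.sense(); M=R.from_rotvec(s["ee_rot"]).as_matrix()
    d=M.T@(np.array([x,y,z])-s["tool_pos"])*1000; sp=None
    if yaw is not None:
        cur=np.degrees(np.arctan2(M[1,1],M[0,1])); sp=-(((yaw-cur)+90)%180-90)
    print("delta mm",np.round(d,1),"n rows",round(np.linalg.norm(d)/41.7,1),"spin",sp and round(sp,1),"q6",round(s["q"][5],2))
E
python3 - <<'E'
from h import *
np.set_printoptions(precision=3,suppress=True)
s=robot.sense();print(R.from_rotvec(s["ee_rot"]).as_matrix())
p=grab_frame("wrist");print(np.array(p["T_tool_cam"]),p["fov_y"])
go(.45,-.30,.36,-16); go(.50,-.0,.40,17);go(.49,.321,.3,17)
E
```

```text
[[ 0.959  0.284 -0.   ]
 [ 0.284 -0.959  0.   ]
 [ 0.    -0.    -1.   ]]
[[ 0.001 -0.953 -0.302  0.078]
 [ 1.     0.001 -0.     0.001]
 [ 0.001 -0.302  0.953 -0.144]
 [ 0.     0.     0.     1.   ]] 70.164249677852
delta mm [ 346.3 -109.6 -128.7] n rows 9.2 spin -57.5 q6 1.57
delta mm [ 479.4 -383.1 -168.7] n rows 15.3 spin 89.5 q6 1.57
delta mm [ 561.  -693.7  -68.6] n rows 21.5 spin 89.5 q6 1.57
```

Request:
{"name": "play_rows", "arguments": {"moves": [{"claw":-1,"delta_pos":[0.036,-0.011,-0.013],"spin":-4},{"claw":-1,"delta_pos":[0.072,-0.023,-0.026],"spin":-11},{"claw":-1,"delta_pos":[0.108,-0.034,-0.039],"spin":-18},{"claw":-1,"delta_pos":[0.144,-0.046,-0.052],"spin":-24},{"claw":-1,"delta_pos":[0.18,-0.057,-0.065],"spin":-30}]}}

```text
time: 2.17
tool_pos: [0.3065, -0.3964, 0.2971]
ee_rot: [2.883, 1.247, 0.0]
contact_force: [1.0, -0.6, 0.4]
grip_width: 1.0
grasp_force: 0.0
```

```bash
python3 -c "
from h import *
s=robot.sense();print(s['tool_pos'],s['q'][5]);go(.45,-.30,.36,-16)"
```

```text
[ 0.30646211 -0.39638793  0.2970937 ] 1.4127958010197252
delta mm [168.5  38.6 -62.9] n rows 4.4 spin -27.2 q6 1.41
```

Request:
{"name": "play_rows", "arguments": {"moves": [{"claw":-1,"delta_pos":[0.037,0.008,-0.014],"spin":-6},{"claw":-1,"delta_pos":[0.074,0.017,-0.028],"spin":-13},{"claw":-1,"delta_pos":[0.111,0.025,-0.042],"spin":-20},{"claw":-1,"delta_pos":[0.148,0.034,-0.056],"spin":-27},{"claw":-1,"delta_pos":[0.168,0.039,-0.063],"spin":-27}]}}

```text
time: 2.58
tool_pos: [0.4523, -0.3005, 0.3607]
ee_rot: [2.507, 1.891, 0.002]
contact_force: [-0.5, -0.2, -0.3]
grip_width: 1.001
grasp_force: 0.0
```

```bash
cat > lid.py <<'E'
from h import *
import sys
np.set_printoptions(precision=4,suppress=True)
s=robot.sense();p=grab_frame("wrist");save(p,sys.argv[1]);print(s["tool_pos"],np.linalg.norm(s["dq"]))
P=cloud(p,s);x,y,z=P[...,0],P[...,1],P[...,2]
def rect(m,zz,name):
    m=cv2.morphologyEx(m.astype(np.uint8),cv2.MORPH_OPEN,np.ones((3,3)));n,L,S,C=cv2.connectedComponentsWithStats(m)
    k=1+np.argmax(S[1:,4]);v,u=np.nonzero(L==k);q=np.array([atz(p,(a,b),zz,s)[:2] for a,b in zip(v,u)])
    r=cv2.minAreaRect((q*1000).astype(np.float32));print(name,r,"mean",q.mean(0),len(q))
hsv=cv2.cvtColor(p["frame"],cv2.COLOR_RGB2HSV).astype(int)
near=np.hypot(x-.487,y+.30)<.14
wood=near&(hsv[...,0]>5)&(hsv[...,0]<25)&(hsv[...,1]>60)&~((hsv[...,0]>20)&(hsv[...,1]>180))
rect(wood&(z<.02),.008,"lid")
top=near&(z>.033)&(z<.05);print("grip z",np.median(z[top]),"lid z",np.nanmedian(z[wood&(z<.02)]),"table",np.nanmedian(z[near&~wood]))
rect(top,.038,"grip")
for e in spot_point(p,"lid")[:2]:print(e,atz(p,e["location"],0,s))
E
python3 lid.py w1.png; python3 -c "
from h import *
go(.52,-.02,.40,17)"
```

```text
[ 0.4523 -0.3005  0.3607] 0.880163023742941
lid ((486.1543273925781, -302.7156982421875), (147.44754028320312, 181.24085998535156), 72.21450805664062) mean [ 0.487  -0.2995] 12102
grip z 0.038734484584142304 lid z 0.008887627052907576 table 0.43196287609562567
grip ((486.5826110839844, -301.9239501953125), (69.53592681884766, 16.095726013183594), 72.27688598632812) mean [ 0.487  -0.3009] 605
{'location': [183.8, 343.5], 'score': 0.97} [ 0.4862 -0.3028  0.    ]
{'location': [330.1, 401.7], 'score': 0.69} [ 0.5177 -0.5671  0.    ]
delta mm [288.6 -13.7 -40. ] n rows 7.0 spin -33.3 q6 1.27
```

View pics/w1.png

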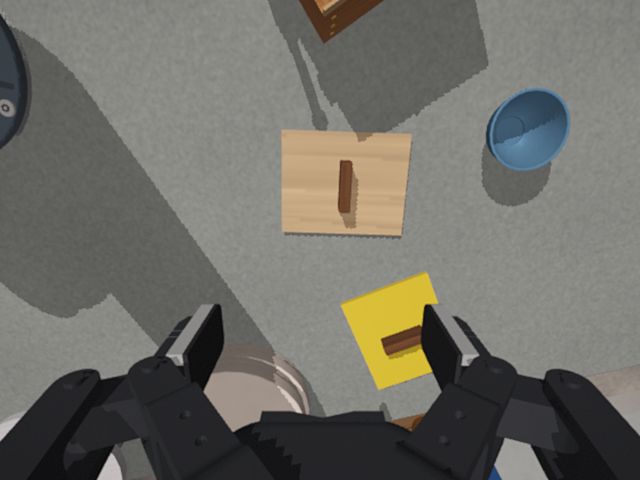

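The wrist picture shows the plywood lid at (346,183), with the yellow look-alike at (395,340) and part of the box at (330,20).

Request:
{"name": "play_rows", "arguments": {"moves": [{"claw":-1,"delta_pos":[0.038,-0.002,-0.008],"spin":-5},{"claw":-1,"delta_pos":[0.077,-0.004,-0.016],"spin":-11},{"claw":-1,"delta_pos":[0.116,-0.006,-0.024],"spin":-17},{"claw":-1,"delta_pos":[0.155,-0.008,-0.032],"spin":-23},{"claw":-1,"delta_pos":[0.194,-0.01,-0.04],"spin":-28}]}}

```text
time: 3.1
tool_pos: [0.4944, -0.1128, 0.3996]
ee_rot: [-1.983, -2.436, 0.0]
contact_force: [1.0, 0.1, 0.4]
grip_width: 0.996
grasp_force: 0.0
```

```bash
python3 -c "
from h import *
go(.52,-.02,.40,17)"
```

```text
delta mm [85.6 43.9 -0.5] n rows 2.3 spin -5.3 q6 1.14
```

Request:
{"name": "play_rows", "arguments": {"moves": [{"claw":-1,"delta_pos":[0.029,0.015,0],"spin":-2},{"claw":-1,"delta_pos":[0.058,0.03,0],"spin":-4},{"claw":-1,"delta_pos":[0.086,0.044,0],"spin":-5.3},{"claw":-1,"delta_pos":[0.086,0.044,0],"spin":-5.3},{"claw":-1,"delta_pos":[0.086,0.044,0],"spin":-5.3}]}}

```text
time: 3.52
tool_pos: [0.5208, -0.0199, 0.3989]
ee_rot: [-1.87, -2.523, 0.001]
contact_force: [0.6, -0.8, -0.6]
grip_width: 0.999
grasp_force: 0.0
```

```bash
cat > box.py <<'E'
from h import *
import sys
from scipy.optimize import least_squares
np.set_printoptions(precision=4,suppress=True)
s=robot.sense();p=grab_frame("wrist");save(p,sys.argv[1]);print(s["tool_pos"],np.linalg.norm(s["dq"]))
np.savez("/tmp/wbox",pos=s["tool_pos"],rot=s["ee_rot"],**p)
P=cloud(p,s);x,y,z=P[...,0],P[...,1],P[...,2]
hsv=cv2.cvtColor(p["frame"],cv2.COLOR_RGB2HSV).astype(int)
near=np.hypot(x-.57,y+.01)<.15
print("z hist",np.histogram(z[near],bins=[-.01,.003,.014,.09,.1,.106,.11,.115,.12,.123,.13,.14,.3]))
for q in("lip_entry","box","bar_hinge","bar_knob","bar","brush"):
    for e in spot_point(p,q)[:1]:
        if e["score"]>.3:print(q,np.round(e["location"],1),round(e["score"],2),pt(p,e["location"],s),[atz(p,e["location"],h,s)[:2] for h in(0,.108,.114,.232)])
# floor rectangle and top-of-wall cloud
def rect(m,zz,name):
    m=cv2.morphologyEx(m.astype(np.uint8),cv2.MORPH_OPEN,np.ones((3,3)));n,L,S,C=cv2.connectedComponentsWithStats(m)
    k=1+np.argmax(S[1:,4]);v,u=np.nonzero(L==k);q=np.array([atz(p,(a,b),zz,s)[:2] for a,b in zip(v,u)])
    r=cv2.minAreaRect((q*1000).astype(np.float32));print(name,r,len(q))
rect(near&(z>.004)&(z<.014),.008,"floor 176x130 (may be occluded)")
rect(near&(z>.122)&(z<.132),.126,"lips/backwall top")
# model fit: top surfaces (wall 12 +x z126, lips z126, ledges z108)
q=P[near&(z>.1)&(z<.132)&~((hsv[...,0]<6)&(hsv[...,1]>170))]
def rel(a,q): c,d=np.cos(a[2]),np.sin(a[2]);X=q[:,0]-a[0];Y=q[:,1]-a[1];return c*X+d*Y,-d*X+c*Y
def out(a):
    u,v=rel(a,q); hi=q[:,2]>.121
    ex=np.maximum(np.abs(u)-.100,0)+np.maximum(np.abs(v)-.083,0)         # outside footprint
    inn=np.where(hi,np.maximum(np.minimum(.088-u,.065-np.abs(v)),0),np.maximum(np.minimum(np.minimum(u+.088,.088-u),.065-np.abs(v)),0))
    return (ex+inn)*1000
for a0 in([.571,-.007,.293],[.58,-.01,.30]):
    r=least_squares(out,a0,loss="soft_l1",x_scale=[.01,.01,.05],diff_step=1e-3);print("fit",r.x,np.degrees(r.x[2]),r.cost/len(q),len(q))
E
python3 box.py w2.png; python3 -c "
from h import *
go(.47,.30,.3)"
```

```text
[ 0.5208 -0.0199  0.3989] 0.04472385388073855
z hist (array([8495, 9232, 3443,  589,  465, 2808,  501,  286,  253, 4292,   50,
        710]), array([-0.01 ,  0.003,  0.014,  0.09 ,  0.1  ,  0.106,  0.11 ,  0.115,
        0.12 ,  0.123,  0.13 ,  0.14 ,  0.3  ]))
lip_entry [204.  368.2] 0.76 [ 0.5995 -0.0264  0.0096] [array([ 0.6013, -0.0278]), array([ 0.581 , -0.0117]), array([ 0.5799, -0.0108]), array([0.5578, 0.0068])]
box [190.2 358.9] 0.71 [ 0.5783 -0.01    0.0101] [array([ 0.5798, -0.0112]), array([0.5638, 0.0017]), array([0.5629, 0.0024]), array([0.5455, 0.0164])]
bar_knob [115.  270.3] 0.86 [0.4541 0.0551 0.2428] [array([0.4173, 0.0566]), array([0.4337, 0.0559]), array([0.4346, 0.0559]), array([0.4525, 0.0552])]
delta mm [323.   43.9  99.4] n rows 8.2 spin None q6 1.24Traceback (most recent call last):
  File "box.py", line 12, in <module>
    for e in spot_point(p,q)[:1]:
             ~~~~~~~~~~^^^^^
ValueError: it knows: bar_hinge, bar_knob, bowl, box, brush, figure, lid, lip_entry, vase
```

View pics/w2.png

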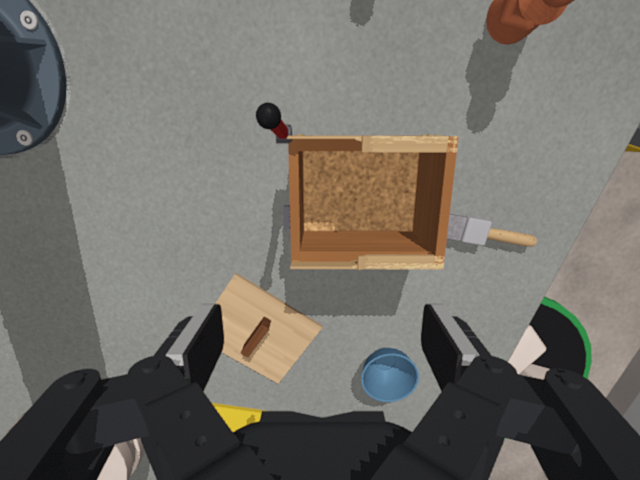

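The picture shows the box at (370,200) fully in view, its lips at its right half, and the knob at (269,115). I'll run the fit on the saved frame.

```bash
python3 - <<'E'
t=open("box.py").read()
i=t.index("for q in("); j=t.index("# floor rect")
t=t[:i]+t[j:]
t=t.replace(t[t.index("s=robot"):t.index("P=cloud")],'d=dict(np.load("/tmp/wbox.npz"));p={k:(v if v.ndim else v.item()) for k,v in d.items()};s=dict(tool_pos=d["pos"],ee_rot=d["rot"])\n')
t+='''
k=near|True
m=(z>.12)&(z<.26)&(np.hypot(x-.455,y-.05)<.06);q=P[m]
for lo in np.arange(.12,.25,.02):
    w=q[(q[:,2]>lo)&(q[:,2]<lo+.02)];print("bar",len(w),w.mean(0) if len(w) else "")
'''
open("boxf.py","w").write(t)
E
python3 boxf.py
```

```text
z hist (array([8495, 9232, 3443,  589,  465, 2808,  501,  286,  253, 4292,   50,
        710]), array([-0.01 ,  0.003,  0.014,  0.09 ,  0.1  ,  0.106,  0.11 ,  0.115,
        0.12 ,  0.123,  0.13 ,  0.14 ,  0.3  ]))
floor 176x130 (may be occluded) ((581.4398193359375, -12.990615844726562), (178.24485778808594, 125.70188903808594), 16.94780921936035) 9084
lips/backwall top ((580.3900146484375, -10.647445678710938), (199.55943298339844, 165.1674346923828), 16.94525718688965) 4149
fit [ 0.5782 -0.0102  0.2895] 16.586378095886577 0.12884143870471482 8629
fit [ 0.5781 -0.0102  0.2895] 16.584977578164107 0.12884421849233837 8629
bar 238 [0.4762 0.0446 0.1266]
bar 39 [0.4581 0.043  0.1523]
bar 46 [0.4575 0.0452 0.1708]
bar 50 [0.4567 0.0465 0.1894]
bar 19 [0.4577 0.0477 0.2048]
bar 282 [0.453  0.0546 0.2374]
bar 274 [0.4515 0.0546 0.2417]
```

Request:
{"name": "play_rows", "arguments": {"moves": [{"claw":-1,"delta_pos":[0.038,0.005,0.004],"spin":0},{"claw":-1,"delta_pos":[0.077,0.01,0.008],"spin":0},{"claw":-1,"delta_pos":[0.116,0.016,0.012],"spin":0},{"claw":-1,"delta_pos":[0.155,0.021,0.016],"spin":0},{"claw":-1,"delta_pos":[0.195,0.026,0.02],"spin":0}]}}

```text
time: 4.18
tool_pos: [0.4891, 0.1738, 0.3794]
ee_rot: [1.876, 2.519, 0.001]
contact_force: [0.9, 0.5, 0.3]
grip_width: 1.006
grasp_force: 0.0
```

Request:
{"name": "play_rows", "arguments": {"moves": [{"claw":-1,"delta_pos":[0.03,0.004,0.018],"spin":0},{"claw":-1,"delta_pos":[0.06,0.008,0.036],"spin":0},{"claw":-1,"delta_pos":[0.09,0.012,0.054],"spin":0},{"claw":-1,"delta_pos":[0.128,0.018,0.07],"spin":0},{"claw":-1,"delta_pos":[0.128,0.018,0.08],"spin":0}]}}

```text
time: 4.6
tool_pos: [0.4688, 0.3051, 0.2971]
ee_rot: [-1.869, -2.522, 0.001]
contact_force: [-0.6, -0.6, -0.7]
grip_width: 1.0
grasp_force: 0.0
```

```bash
python3 - <<'E'
from h import *
np.set_printoptions(precision=4,suppress=True)
s=robot.sense();p=grab_frame("wrist");P=cloud(p,s);x,y,z=P[...,0],P[...,1],P[...,2]
near=np.hypot(x-.492,y-.32)<.06
m=near&(z>.086)&(z<.098);print("top z",np.median(z[m]))
v,u=np.nonzero(m);q=np.array([atz(p,(a,b),.092,s)[:2] for a,b in zip(v,u)]);print("circle",cv2.minEnclosingCircle((q*1000).astype(np.float32)),q.mean(0),len(q))
m=near&(z>.012);v,u=np.nonzero(m);q=P[m];b=q[(q[:,2]>.02)&(q[:,2]<.045)];print("belly",(b.min(0)+b.max(0))/2,b.max(0)-b.min(0))
for e in spot_point(p,"vase")[:2]:print(e,atz(p,e["location"],0,s))
go(.493,.321,.056)
E
```

```text
top z 0.09284629816215656
circle ((492.8685302734375, 325.0281982421875), 16.242210388183594) [0.4928 0.3249] 747
belly [0.4925 0.3252 0.0327] [0.0579 0.0579 0.0245]
{'location': [186.9, 344.5], 'score': 0.56} [0.4933 0.3249 0.    ]
delta mm [ 12.3  29.6 241.3] n rows 5.8 spin None q6 1.85
```

Request:
{"name": "play_rows", "arguments": {"moves": [{"claw":-1,"delta_pos":[0.008,0.015,0.034],"spin":0},{"claw":-1,"delta_pos":[0.016,0.03,0.068],"spin":0},{"claw":-1,"delta_pos":[0.016,0.031,0.108],"spin":0},{"claw":-1,"delta_pos":[0.016,0.031,0.147],"spin":0},{"claw":-1,"delta_pos":[0.016,0.031,0.175],"spin":0}]}}

```text
time: 5.12
tool_pos: [0.495, 0.3233, 0.1222]
ee_rot: [-1.876, -2.519, 0.002]
contact_force: [-0.6, -0.6, 0.1]
grip_width: 0.998
grasp_force: 0.0
```

Request:
{"name": "play_rows", "arguments": {"moves": [{"claw":-1,"delta_pos":[0,0,0.02],"spin":0},{"claw":-1,"delta_pos":[0,0,0.04],"spin":0},{"claw":-1,"delta_pos":[0,0,0.055],"spin":0},{"claw":-1,"delta_pos":[0,0,0.065],"spin":0},{"claw":-1,"delta_pos":[0,0,0.065],"spin":0}]}}

```text
time: 5.53
tool_pos: [0.4949, 0.3237, 0.0583]
ee_rot: [-1.876, -2.519, 0.003]
contact_force: [-0.3, -0.6, -0.0]
grip_width: 1.0
grasp_force: 0.0
```

Request:
{"name": "play_rows", "arguments": {"moves": [{"claw":1,"delta_pos":[0,0,0],"spin":0},{"claw":1,"delta_pos":[0,0,0],"spin":0},{"claw":1,"delta_pos":[0,0,0],"spin":0},{"claw":1,"delta_pos":[0,0,0],"spin":0},{"claw":1,"delta_pos":[0,0,0],"spin":0}], "squeeze": 30}}

```text
time: 5.95
tool_pos: [0.495, 0.3257, 0.0602]
ee_rot: [1.873, 2.522, 0.002]
contact_force: [-1.3, -0.3, 4.0]
grip_width: 0.375
grasp_force: 29.2
```

Request:
{"name": "play_rows", "arguments": {"moves": [{"claw":1,"delta_pos":[0,0,0],"spin":0},{"claw":1,"delta_pos":[0,0,0],"spin":0},{"claw":1,"delta_pos":[0,0,0],"spin":0},{"claw":1,"delta_pos":[0,0,0],"spin":0},{"claw":1,"delta_pos":[0,0,0],"spin":0}]}}

```text
time: 6.37
tool_pos: [0.4949, 0.3258, 0.0601]
ee_rot: [1.873, 2.522, 0.001]
contact_force: [-1.7, 0.0, 7.5]
grip_width: 0.371
grasp_force: 29.0
```

Request:
{"name": "play_rows", "arguments": {"moves": [{"claw":1,"delta_pos":[0,0,-0.015],"spin":0},{"claw":1,"delta_pos":[0,0,-0.05],"spin":0},{"claw":1,"delta_pos":[0,0,-0.09],"spin":0},{"claw":1,"delta_pos":[0,0,-0.13],"spin":0},{"claw":1,"delta_pos":[0,0,-0.17],"spin":0}]}}

```text
time: 6.78
tool_pos: [0.4942, 0.3252, 0.2308]
ee_rot: [-1.873, -2.522, 0.001]
contact_force: [1.2, 0.8, -2.1]
grip_width: 0.37
grasp_force: 30.6
```

```bash
python3 - <<'E'
from h import *
print(robot.sense()["tool_pos"],robot.sense()["contact_force"]);go(.5803,-.0108,.23,16.9)
s=robot.sense();p=grab_frame("wrist");save(p,"w3.png",(200,200,480,480),1.5)
E
```

```text
[0.49421128 0.32517056 0.23078791] [ 1.18436051  0.78639935 -2.14096014]
delta mm [-346.5  -14.7    0.9] n rows 8.3 spin -0.1 q6 1.86
```

View pics/w3.png

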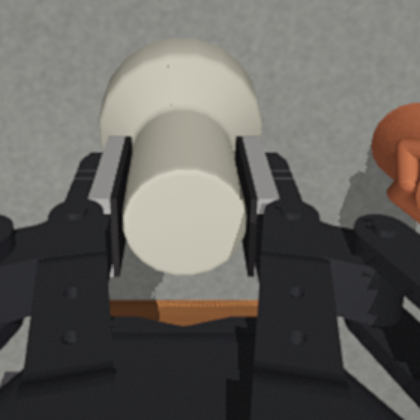

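The vase is held straight by its neck between the pads, at (185,200) in the crop.

Request:
{"name": "play_rows", "arguments": {"moves": [{"claw":1,"delta_pos":[-0.035,-0.001,0],"spin":0},{"claw":1,"delta_pos":[-0.07,-0.003,0],"spin":0},{"claw":1,"delta_pos":[-0.105,-0.005,0],"spin":0},{"claw":1,"delta_pos":[-0.14,-0.006,0],"spin":0},{"claw":1,"delta_pos":[-0.175,-0.007,0],"spin":0}]}}

```text
time: 7.25
tool_pos: [0.5385, 0.1545, 0.2289]
ee_rot: [-1.872, -2.522, 0.0]
contact_force: [1.0, -0.0, -2.4]
grip_width: 0.368
grasp_force: 30.2
```

Request:
{"name": "play_rows", "arguments": {"moves": [{"claw":1,"delta_pos":[-0.038,-0.002,0],"spin":0},{"claw":1,"delta_pos":[-0.076,-0.004,0],"spin":0},{"claw":1,"delta_pos":[-0.114,-0.006,0],"spin":0},{"claw":1,"delta_pos":[-0.15,-0.007,0],"spin":0},{"claw":1,"delta_pos":[-0.171,-0.008,0],"spin":0}]}}

```text
time: 7.67
tool_pos: [0.5808, -0.0135, 0.2287]
ee_rot: [1.875, 2.52, -0.001]
contact_force: [0.4, 1.0, -2.3]
grip_width: 0.362
grasp_force: 30.2
```

```bash
python3 -c "
from h import *
print(robot.sense()['tool_pos'],robot.sense()['contact_force']);go(.5803,-.0108,.08,16.9)"
```

```text
[ 0.58077416 -0.01346698  0.228684  ] [ 0.43678493  1.02421711 -2.34261227]
delta mm [  2.8   0.4 148.7] n rows 3.6 spin -0.2 q6 1.26
```

Request:
{"name": "play_rows", "arguments": {"moves": [{"claw":1,"delta_pos":[0.002,0,0.035],"spin":0},{"claw":1,"delta_pos":[0.002,0,0.07],"spin":0},{"claw":1,"delta_pos":[0.002,0,0.105],"spin":0},{"claw":1,"delta_pos":[0.002,0,0.135],"spin":0},{"claw":1,"delta_pos":[0.002,0,0.15],"spin":0}]}}

```text
time: 8.08
tool_pos: [0.5772, -0.0083, 0.075]
ee_rot: [-1.871, -2.518, 0.005]
contact_force: [-0.6, 0.3, -2.2]
grip_width: 0.368
grasp_force: 30.3
```

Request:
{"name": "play_rows", "arguments": {"moves": [{"claw":1,"delta_pos":[0,0,0.002],"spin":0},{"claw":1,"delta_pos":[0,0,0.004],"spin":0},{"claw":1,"delta_pos":[0,0,0.006],"spin":0},{"claw":1,"delta_pos":[0,0,0.008],"spin":0},{"claw":1,"delta_pos":[0,0,0.009],"spin":0}]}}

```text
time: 8.5
tool_pos: [0.5806, -0.0081, 0.0713]
ee_rot: [1.872, 2.521, 0.002]
contact_force: [-0.6, 0.0, -2.2]
grip_width: 0.366
grasp_force: 30.4
```

Request:
{"name": "play_rows", "arguments": {"moves": [{"claw":1,"delta_pos":[0,0,0.001],"spin":0},{"claw":1,"delta_pos":[0,0,0.002],"spin":0},{"claw":1,"delta_pos":[0,0,0.0025],"spin":0},{"claw":1,"delta_pos":[0,0,0.003],"spin":0},{"claw":1,"delta_pos":[0,0,0.003],"spin":0}]}}

```text
time: 8.92
tool_pos: [0.5801, -0.0081, 0.0682]
ee_rot: [1.873, 2.521, 0.001]
contact_force: [-1.8, 0.4, 4.8]
grip_width: 0.369
grasp_force: 31.2
```

Request:
{"name": "play_rows", "arguments": {"moves": [{"claw":0.15,"delta_pos":[0,0,0],"spin":0},{"claw":0,"delta_pos":[0,0,0],"spin":0},{"claw":-0.3,"delta_pos":[0,0,0],"spin":0},{"claw":-0.4,"delta_pos":[0,0,0],"spin":0},{"claw":-0.4,"delta_pos":[0,0,0],"spin":0}]}}

```text
time: 9.33
tool_pos: [0.5798, -0.0082, 0.0673]
ee_rot: [-1.873, -2.522, -0.0]
contact_force: [0.4, 0.0, 0.1]
grip_width: 0.701
grasp_force: 0.0
```

Request:
{"name": "play_rows", "arguments": {"moves": [{"claw":-0.4,"delta_pos":[0,0,-0.01],"spin":0},{"claw":-0.4,"delta_pos":[0,0,-0.035],"spin":0},{"claw":-0.4,"delta_pos":[0,0,-0.07],"spin":0},{"claw":-0.4,"delta_pos":[0,0,-0.11],"spin":0},{"claw":-0.4,"delta_pos":[0,0,-0.15],"spin":0}]}}

```text
time: 9.75
tool_pos: [0.5791, -0.0082, 0.2195]
ee_rot: [-1.873, -2.521, 0.001]
contact_force: [2.0, -1.3, 0.3]
grip_width: 0.7
grasp_force: 0.0
```

Request:
{"name": "play_rows", "arguments": {"moves": [{"claw":-1,"delta_pos":[0,0,-0.04],"spin":0},{"claw":-1,"delta_pos":[0,0,-0.08],"spin":0},{"claw":-1,"delta_pos":[0,0,-0.12],"spin":0},{"claw":-1,"delta_pos":[0,0,-0.12],"spin":0},{"claw":-1,"delta_pos":[0,0,-0.12],"spin":0}]}}

```text
time: 10.17
tool_pos: [0.5807, -0.0082, 0.3406]
ee_rot: [1.871, 2.518, 0.005]
contact_force: [0.8, -0.2, -0.5]
grip_width: 0.996
grasp_force: 0.0
```

```bash
python3 - <<'E'
from h import *
np.set_printoptions(precision=4,suppress=True)
s=robot.sense();p=grab_frame("wrist");P=cloud(p,s);x,y,z=P[...,0],P[...,1],P[...,2]
m=(np.hypot(x-.58,y+.01)<.06)&(z>.095)&(z<.106);v,u=np.nonzero(m);print(np.median(z[m]),len(v))
q=np.array([atz(p,(a,b),.1,s)[:2] for a,b in zip(v,u)]);print(cv2.minEnclosingCircle((q*1000).astype(np.float32)))
save(p,"w4.png",(160,40,560,340),1.5)
print(s["tool_pos"]);go(.4865,-.302,.30,-17.8)
E
```

```text
0.1008347320608664 602
((580.2069091796875, -6.157602310180664), 16.008440017700195)
[ 0.5807 -0.0082  0.3406]
delta mm [-254.2 -174.4   38.3] n rows 7.5 spin 34.6 q6 1.26
```

View pics/w4.png

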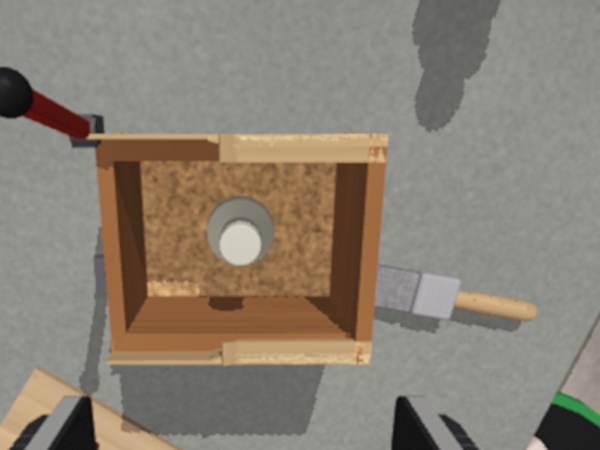

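The vase stands upright in the middle of the box at (240,235), top at z = 0.101. Now the lid.

Request:
{"name": "play_rows", "arguments": {"moves": [{"claw":-1,"delta_pos":[-0.033,-0.022,0],"spin":5},{"claw":-1,"delta_pos":[-0.066,-0.044,0],"spin":11},{"claw":-1,"delta_pos":[-0.099,-0.067,0.005],"spin":17},{"claw":-1,"delta_pos":[-0.132,-0.09,0.01],"spin":24},{"claw":-1,"delta_pos":[-0.165,-0.113,0.015],"spin":30}]}}

```text
time: 10.63
tool_pos: [0.5177, -0.2, 0.3207]
ee_rot: [-2.466, -1.943, 0.002]
contact_force: [0.5, -0.6, -0.4]
grip_width: 1.0
grasp_force: 0.0
```

```bash
python3 -c "
from h import *
print(robot.sense()['tool_pos']);go(.4865,-.302,.20,-17.8)"
```

```text
[ 0.51770949 -0.19998928  0.32073054]
delta mm [-106.5   -6.2  120.7] n rows 3.9 spin 4.3 q6 1.44
```

Request:
{"name": "play_rows", "arguments": {"moves": [{"claw":-1,"delta_pos":[-0.025,-0.001,0.029],"spin":2},{"claw":-1,"delta_pos":[-0.05,-0.003,0.058],"spin":4.3},{"claw":-1,"delta_pos":[-0.08,-0.005,0.085],"spin":4.3},{"claw":-1,"delta_pos":[-0.106,-0.006,0.11],"spin":4.3},{"claw":-1,"delta_pos":[-0.106,-0.006,0.12],"spin":4.3}]}}

```text
time: 11.05
tool_pos: [0.4856, -0.303, 0.1972]
ee_rot: [-2.532, -1.85, 0.006]
contact_force: [0.3, 1.2, -0.3]
grip_width: 1.0
grasp_force: 0.0
```

```bash
python3 lid.py w5.png; python3 -c "
from h import *
go(.4865,-.302,.013,-17.8)"
```

```text
[ 0.4856 -0.303   0.1972] 0.3227543779204527
lid ((486.02301025390625, -303.043212890625), (146.45668029785156, 181.3618621826172), 72.33147430419922) mean [ 0.4878 -0.298 ] 25000
grip z 0.0388629783900262 lid z 0.008956834702571637 table 0.2634130014328916
grip ((486.7076110839844, -301.3484191894531), (69.32524108886719, 15.161833763122559), 72.77924346923828) mean [ 0.4871 -0.3007] 1270
{'location': [408.0, 409.2], 'score': 0.77} [ 0.5132 -0.5692  0.    ]
{'location': [214.2, 323.6], 'score': 0.61} [ 0.4865 -0.3045  0.    ]
delta mm [ -2.1   1.3 185.9] n rows 4.5 spin 0.2 q6 1.33
```

Request:
{"name": "play_rows", "arguments": {"moves": [{"claw":-1,"delta_pos":[-0.002,0.001,0.035],"spin":0},{"claw":-1,"delta_pos":[-0.002,0.001,0.07],"spin":0},{"claw":-1,"delta_pos":[-0.002,0.001,0.105],"spin":0},{"claw":-1,"delta_pos":[-0.002,0.001,0.14],"spin":0},{"claw":-1,"delta_pos":[-0.002,0.001,0.165],"spin":0}]}}

```text
time: 11.57
tool_pos: [0.4892, -0.3011, 0.0354]
ee_rot: [-2.531, -1.858, 0.001]
contact_force: [0.1, 0.9, -0.2]
grip_width: 1.0
grasp_force: 0.0
```

Request:
{"name": "play_rows", "arguments": {"moves": [{"claw":-0.2,"delta_pos":[0,0,0.006],"spin":0},{"claw":-0.2,"delta_pos":[0,0,0.012],"spin":0},{"claw":-0.2,"delta_pos":[0,0,0.017],"spin":0},{"claw":-0.2,"delta_pos":[0,0,0.018],"spin":0},{"claw":-0.2,"delta_pos":[0,0,0.018],"spin":0}]}}

```text
time: 11.98
tool_pos: [0.4904, -0.3031, 0.0205]
ee_rot: [2.532, 1.857, 0.001]
contact_force: [-0.9, 0.3, -0.3]
grip_width: 0.599
grasp_force: 0.0
```

Request:
{"name": "play_rows", "arguments": {"moves": [{"claw":1,"delta_pos":[0,0,0],"spin":0},{"claw":1,"delta_pos":[0,0,0],"spin":0},{"claw":1,"delta_pos":[0,0,0],"spin":0},{"claw":1,"delta_pos":[0,0,0],"spin":0},{"claw":1,"delta_pos":[0,0,0],"spin":0}], "squeeze": 80}}

```text
time: 12.4
tool_pos: [0.4898, -0.303, 0.0203]
ee_rot: [2.533, 1.857, 0.001]
contact_force: [-1.6, 0.4, 7.4]
grip_width: 0.168
grasp_force: 79.2
```

Request:
{"name": "play_rows", "arguments": {"moves": [{"claw":1,"delta_pos":[0,0,0],"spin":0},{"claw":1,"delta_pos":[0,0,0],"spin":0},{"claw":1,"delta_pos":[0,0,0],"spin":0},{"claw":1,"delta_pos":[0,0,0],"spin":0},{"claw":1,"delta_pos":[0,0,0],"spin":0}]}}

```text
time: 12.82
tool_pos: [0.4898, -0.3031, 0.0203]
ee_rot: [2.533, 1.857, 0.001]
contact_force: [-3.0, 1.6, 7.9]
grip_width: 0.168
grasp_force: 79.2
```

Request:
{"name": "play_rows", "arguments": {"moves": [{"claw":0.3,"delta_pos":[0,0,0],"spin":0},{"claw":0.3,"delta_pos":[0,0,0.002],"spin":0},{"claw":0.3,"delta_pos":[0,0,0.005],"spin":0},{"claw":0.3,"delta_pos":[-0.001,-0.003,0.007],"spin":0},{"claw":0.3,"delta_pos":[-0.001,-0.003,0.007],"spin":0}]}}

```text
time: 13.23
tool_pos: [0.4854, -0.3025, 0.0115]
ee_rot: [-2.533, -1.856, 0.001]
contact_force: [-1.2, -0.1, 0.4]
grip_width: 0.353
grasp_force: 0.0
```

Request:
{"name": "play_rows", "arguments": {"moves": [{"claw":1,"delta_pos":[0,0,0],"spin":0},{"claw":1,"delta_pos":[0,0,0],"spin":0},{"claw":1,"delta_pos":[0,0,0],"spin":0},{"claw":1,"delta_pos":[0,0,0],"spin":0},{"claw":1,"delta_pos":[0,0,0],"spin":0}]}}

```text
time: 13.65
tool_pos: [0.4864, -0.3029, 0.0124]
ee_rot: [-2.534, -1.857, 0.0]
contact_force: [-1.1, -0.2, 1.8]
grip_width: 0.17
grasp_force: 79.0
```

Request:
{"name": "play_rows", "arguments": {"moves": [{"claw":1,"delta_pos":[0,0,-0.02],"spin":0},{"claw":1,"delta_pos":[0,0,-0.055],"spin":0},{"claw":1,"delta_pos":[0,0,-0.09],"spin":0},{"claw":1,"delta_pos":[0,0,-0.125],"spin":0},{"claw":1,"delta_pos":[0,0,-0.155],"spin":0}]}}

```text
time: 14.07
tool_pos: [0.4863, -0.3028, 0.1693]
ee_rot: [2.533, 1.857, 0.0]
contact_force: [0.2, -0.4, -1.7]
grip_width: 0.17
grasp_force: 78.6
```

```bash
python3 -c "
from h import *
print(robot.sense()['tool_pos'],robot.sense()['contact_force']);go(.379,-.072,.165,16.9)"
```

```text
[ 0.48633226 -0.30279489  0.16931911] [ 0.19344464 -0.43414118 -1.73558283]
delta mm [ 187.8 -171.8    4.2] n rows 6.1 spin -34.4 q6 1.32
```

Request:
{"name": "play_rows", "arguments": {"moves": [{"claw":1,"delta_pos":[0.025,-0.023,0],"spin":-4},{"claw":1,"delta_pos":[0.052,-0.048,0],"spin":-10},{"claw":1,"delta_pos":[0.08,-0.073,0],"spin":-16},{"claw":1,"delta_pos":[0.108,-0.099,0],"spin":-22},{"claw":1,"delta_pos":[0.136,-0.124,0],"spin":-28}]}}

```text
time: 14.48
tool_pos: [0.4076, -0.1345, 0.1669]
ee_rot: [-2.003, -2.419, 0.0]
contact_force: [1.4, 1.0, -2.7]
grip_width: 0.171
grasp_force: 78.9
```

```bash
python3 -c "
from h import *
print(robot.sense()['tool_pos']);go(.379,-.072,.165,16.9)"
```

```text
[ 0.40764155 -0.13449287  0.16693888]
delta mm [ 66.7 -16.5   2. ] n rows 1.6 spin -6.1 q6 1.06
```

Request:
{"name": "play_rows", "arguments": {"moves": [{"claw":1,"delta_pos":[0.03,-0.008,0.005],"spin":-3},{"claw":1,"delta_pos":[0.06,-0.015,0.012],"spin":-6.1},{"claw":1,"delta_pos":[0.067,-0.0165,0.02],"spin":-6.1},{"claw":1,"delta_pos":[0.067,-0.0165,0.025],"spin":-6.1},{"claw":1,"delta_pos":[0.067,-0.0165,0.025],"spin":-6.1}]}}

```text
time: 14.9
tool_pos: [0.3804, -0.0728, 0.1416]
ee_rot: [-1.876, -2.519, 0.001]
contact_force: [0.1, 0.3, -2.5]
grip_width: 0.172
grasp_force: 78.8
```

```bash
cat > lidheld.py <<'E'
from h import *
import sys
np.set_printoptions(precision=4,suppress=True)
s=robot.sense();p=grab_frame("wrist");save(p,sys.argv[1])
print("tcp",s["tool_pos"],s["contact_force"])
P=cloud(p,s);x,y,z=P[...,0],P[...,1],P[...,2]
h=s["tool_pos"][2]-.0124+.008
c,d=np.cos(np.radians(16.9)),np.sin(np.radians(16.9))
def rel(x,y): X,Y=x-.5803,y+.0108; return c*X+d*Y,-d*X+c*Y
u,v=rel(x,y); tu,tv=rel(*s["tool_pos"][:2]);print("tcp in box mm",tu*1000,tv*1000)
M=R.from_rotvec(s["ee_rot"]).as_matrix();print("closing yaw",np.degrees(np.arctan(M[1,1]/M[0,1])))
m=(abs(z-h)<.012)&(abs(u-tu)<.11)&(abs(v-tv)<.09)
print("lid top z med",np.nanmedian(z[m]),"expected",h,m.sum())
hsv=cv2.cvtColor(p["frame"],cv2.COLOR_RGB2HSV).astype(int)
m&=(hsv[...,2]>60)&(hsv[...,1]>60)
q=P[m];A=np.c_[q[:,:2]-s["tool_pos"][:2],np.ones(len(q))];k=np.linalg.lstsq(A,q[:,2],rcond=None)[0];print("plane slopes deg along box x,y",np.degrees([c*k[0]+d*k[1],-d*k[0]+c*k[1]]),"z at tcp",k[2])
U,V=u[m]*1000,v[m]*1000
for lo in range(int(U.min()),int(U.max()),15):
    w=V[(U>=lo)&(U<lo+15)]
    if len(w)>20:print(lo,"V",np.percentile(w,[.5,99.5]))
print("U range",np.percentile(U,[.5,99.5]))
E
python3 lidheld.py w6.png
```

```text
tcp [ 0.3804 -0.0728  0.1416] [ 0.0684  0.289  -2.5052]
tcp in box mm -209.34133948828736 -1.2234533959301284
closing yaw 16.631187153449673
lid top z med 0.13829585301145111 expected 0.13718052518156876 76829
plane slopes deg along box x,y [-0.0644  0.0107] z at tcp 0.13830278083352512
-299 V [-42.2042  71.4673]
-284 V [-64.3764  71.4669]
-269 V [-22.8848  71.6865]
-254 V [-25.6753  71.6133]
-239 V [-16.2485  71.5762]
-224 V [-67.8007  71.5186]
-209 V [-68.0432  71.4682]
-194 V [-14.8735  71.3905]
-179 V [-26.0974  71.3213]
-164 V [-22.9231  71.2631]
-149 V [-64.442   70.8766]
-134 V [-42.2768  71.0242]
-119 V [-43.7819  88.726 ]
-104 V [80.4373 83.7149]
U range [-297.493  -110.1111]
```

View pics/w6.png

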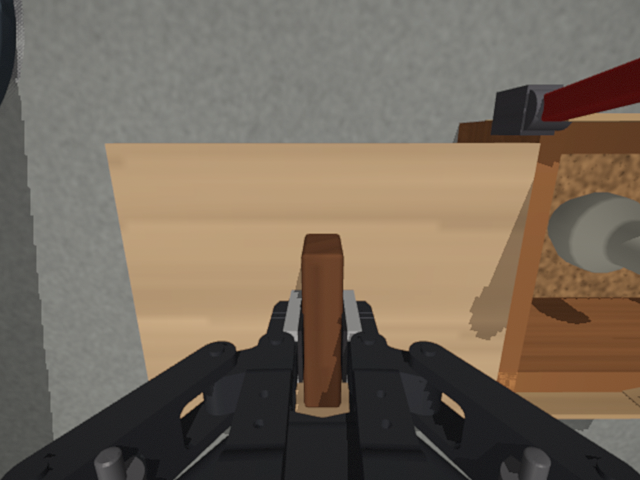

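The picture shows the lid held level and square (grip at (322,320)), with the bar at (600,85) clear of its +y edge and the box ahead at right.

Request:
{"name": "play_rows", "arguments": {"moves": [{"claw":1,"delta_pos":[0.001,0.025,0],"spin":0},{"claw":1,"delta_pos":[0.0015,0.055,0],"spin":-0.3},{"claw":1,"delta_pos":[0.0015,0.085,0],"spin":-0.3},{"claw":1,"delta_pos":[0.0015,0.11,0],"spin":-0.3},{"claw":1,"delta_pos":[0.0015,0.11,0],"spin":-0.3}]}}

```text
time: 15.37
tool_pos: [0.4913, -0.0404, 0.1423]
ee_rot: [1.87, 2.521, 0.004]
contact_force: [-0.2, -0.3, -2.4]
grip_width: 0.168
grasp_force: 79.2
```

```bash
python3 lidheld.py w7.png
```

```text
tcp [ 0.4913 -0.0404  0.1423] [-0.2065 -0.2977 -2.4021]
tcp in box mm -93.7932103561563 -2.489125583695309
closing yaw 16.84979185404651
lid top z med 0.13889079155913703 expected 0.13788412492114774 80037
plane slopes deg along box x,y [-0.4052 -1.4417] z at tcp 0.13924620290083162
-183 V [-43.7881  69.8632]
-168 V [-65.7319  70.2107]
-153 V [-24.2201  70.2062]
-138 V [-27.2313  70.2082]
-123 V [-17.126   82.3052]
-108 V [-69.1735  84.0737]
-93 V [-69.4004  82.8951]
-78 V [-16.5536  82.8597]
-63 V [-27.2523  82.5289]
-48 V [-23.9867  82.5215]
-33 V [-65.4454  82.5065]
-18 V [-43.6095  82.508 ]
-3 V [-39.5948  82.9244]
12 V [-64.5864  82.92  ]
U range [-181.9905   11.9446]
```

View pics/w7.png

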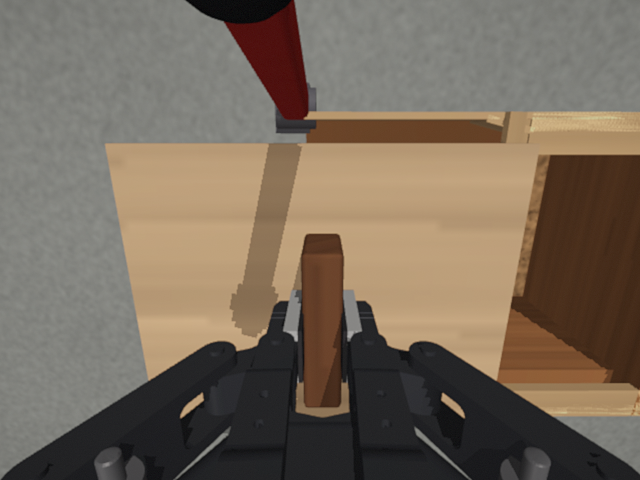

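The lid's front edge (at column 537) overlaps the lip start (about column 520), so I back off a little before lowering.

Request:
{"name": "play_rows", "arguments": {"moves": [{"claw":1,"delta_pos":[0.001,-0.003,0],"spin":0},{"claw":1,"delta_pos":[0.0025,-0.007,0],"spin":0},{"claw":1,"delta_pos":[0.0025,-0.007,0],"spin":0},{"claw":1,"delta_pos":[0.0025,-0.007,0.003],"spin":0},{"claw":1,"delta_pos":[0.0025,-0.007,0.006],"spin":0}]}}

```text
time: 15.83
tool_pos: [0.4779, -0.0401, 0.1365]
ee_rot: [1.871, 2.522, 0.001]
contact_force: [0.5, -0.6, -2.7]
grip_width: 0.17
grasp_force: 79.2
```

```bash
python3 lidheld.py w8.png | head -4;python3 lidheld.py w8.png | grep -e -138 -e U
```

```text
tcp [ 0.4779 -0.0401  0.1365] [ 0.4767 -0.5513 -2.746 ]
tcp in box mm -106.46104945799598 1.6815856353182903
closing yaw 16.853041345886144
lid top z med 0.133155513011244 expected 0.13212587108465776 79848
U range [-194.8143   -0.4854]
```

Request:
{"name": "play_rows", "arguments": {"moves": [{"claw":1,"delta_pos":[0,0.002,0.004],"spin":0},{"claw":1,"delta_pos":[-0.001,0.003,0.008],"spin":0},{"claw":1,"delta_pos":[-0.001,0.003,0.011],"spin":0},{"claw":1,"delta_pos":[-0.001,0.003,0.013],"spin":0},{"claw":1,"delta_pos":[-0.001,0.003,0.013],"spin":0}]}}

```text
time: 16.35
tool_pos: [0.4812, -0.0398, 0.1227]
ee_rot: [-1.871, -2.523, 0.0]
contact_force: [0.2, -0.4, -2.5]
grip_width: 0.171
grasp_force: 79.3
```

```bash
python3 lidheld.py w8.png
```

```text
tcp [ 0.4812 -0.0398  0.1227] [ 0.1972 -0.3662 -2.5285]
tcp in box mm -103.22689441816765 1.0487029430473611
closing yaw 16.893618852998255
lid top z med 0.1193829980583038 expected 0.11827417252545325 84975
plane slopes deg along box x,y [0.1606 0.0437] z at tcp 0.11936057612895638
-193 V [-40.4361  73.3467]
-178 V [-62.3361  73.7066]
-163 V [-21.0088  73.7215]
-148 V [-23.9802  73.7184]
-133 V [-14.7471  73.7409]
-118 V [-65.5145  81.489 ]
-103 V [-65.818   83.1411]
-88 V [-12.2727  82.8619]
-73 V [-23.5346  82.8393]
-58 V [-79.8778  82.88  ]
-43 V [-62.8592  82.8889]
-28 V [-40.1946  82.858 ]
-13 V [-38.3144  82.8669]
2 V [65.5407 82.8841]
U range [-191.3948    3.2561]
```

Request:
{"name": "play_rows", "arguments": {"moves": [{"claw":1,"delta_pos":[0,0,0.002],"spin":0},{"claw":1,"delta_pos":[-0.0005,0.008,0.002],"spin":0},{"claw":1,"delta_pos":[-0.0005,0.018,0.002],"spin":0},{"claw":1,"delta_pos":[-0.0005,0.028,0.002],"spin":0},{"claw":1,"delta_pos":[-0.0005,0.033,0.002],"spin":0}]}}

```text
time: 16.82
tool_pos: [0.5153, -0.0303, 0.1215]
ee_rot: [1.87, 2.523, 0.002]
contact_force: [0.5, -0.1, -3.1]
grip_width: 0.17
grasp_force: 79.3
```

```bash
python3 lidheld.py w9.png
```

```text
tcp [ 0.5153 -0.0303  0.1215] [ 0.4507 -0.0657 -3.1001]
tcp in box mm -67.87257229962894 0.23759090156376395
closing yaw 16.90725061766301
lid top z med 0.11816693560792642 expected 0.11705699667533204 87584
plane slopes deg along box x,y [0.9289 0.9192] z at tcp 0.1179924056630998
-157 V [-41.0965  72.519 ]
-142 V [-63.3541  72.6054]
-127 V [-21.3329  72.8868]
-112 V [-24.7112  86.0596]
-97 V [-14.1664  82.9878]
-82 V [-66.282   83.0014]
-67 V [-66.4369  83.0191]
-52 V [-13.4111  83.0064]
-37 V [-24.5428  82.896 ]
-22 V [-77.1439  82.7218]
-7 V [-63.633   82.7427]
8 V [-40.5501  82.7723]
23 V [-32.1142  83.1313]
38 V [65.2506 83.1195]
U range [-155.9962   38.7312]
```

View pics/w9.png

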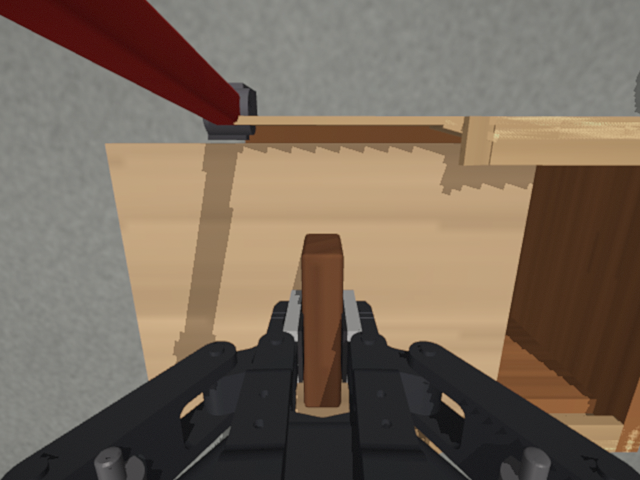

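The lid's front corner is now under the +y lip (about (480,150)); I continue sliding.

Request:
{"name": "play_rows", "arguments": {"moves": [{"claw":1,"delta_pos":[0,0.012,0],"spin":0},{"claw":1,"delta_pos":[0,0.026,0],"spin":0},{"claw":1,"delta_pos":[0,0.04,0],"spin":0},{"claw":1,"delta_pos":[0,0.052,0],"spin":0},{"claw":1,"delta_pos":[0,0.057,0],"spin":0}]}}

```text
time: 17.28
tool_pos: [0.5692, -0.0137, 0.1211]
ee_rot: [1.87, 2.524, 0.001]
contact_force: [0.7, -0.1, -2.9]
grip_width: 0.169
grasp_force: 79.2
```

Request:
{"name": "play_rows", "arguments": {"moves": [{"claw":1,"delta_pos":[0,0.002,0],"spin":0},{"claw":1,"delta_pos":[0,0.004,0],"spin":0},{"claw":1,"delta_pos":[0,0.006,0],"spin":0},{"claw":1,"delta_pos":[0,0.008,0],"spin":0},{"claw":1,"delta_pos":[0,0.008,0],"spin":0}]}}

```text
time: 17.7
tool_pos: [0.5753, -0.0119, 0.1214]
ee_rot: [1.871, 2.523, 0.0]
contact_force: [-0.1, 0.1, -2.4]
grip_width: 0.168
grasp_force: 79.2
```

```bash
python3 lidheld.py w10.png
```

```text
tcp [ 0.5753 -0.0119  0.1214] [-0.0889  0.0953 -2.3596]
tcp in box mm -5.0873987185001175 0.35673372259280584
closing yaw 16.883046094491544
lid top z med 0.11830578899412916 expected 0.11704126470044063 102285
plane slopes deg along box x,y [1.8625 1.79  ] z at tcp 0.11843628534798632
-113 V [-51.2283  90.2351]
-98 V [-41.2089  83.1016]
-83 V [-63.0836  82.7602]
-68 V [-80.2328  82.7725]
-53 V [-24.3463  82.8034]
-38 V [-18.9647  83.0856]
-23 V [-65.3882  82.8381]
-8 V [-66.8188  82.7682]
7 V [-61.4083  82.7665]
22 V [-23.9487  82.6855]
37 V [-72.6831  82.492 ]
52 V [-77.5189  82.4941]
67 V [-62.7672  82.4938]
82 V [-43.879   82.4575]
97 V [-48.5472  82.5005]
U range [-100.0078   98.3523]
```

Request:
{"name": "play_rows", "arguments": {"moves": [{"claw":1,"delta_pos":[0,0.001,0.001],"spin":0},{"claw":1,"delta_pos":[0,0.002,0.002],"spin":0},{"claw":1,"delta_pos":[0,0.003,0.002],"spin":0},{"claw":1,"delta_pos":[0,0.004,0.002],"spin":0},{"claw":1,"delta_pos":[0,0.005,0.002],"spin":0}]}}

```text
time: 18.17
tool_pos: [0.5766, -0.0115, 0.1203]
ee_rot: [-1.87, -2.52, 0.007]
contact_force: [-20.8, -6.4, 20.3]
grip_width: 0.168
grasp_force: 82.5
```

Wall contact, about 22 N along box -x: the lid is home. Release and rise.

Request:
{"name": "play_rows", "arguments": {"moves": [{"claw":1,"delta_pos":[0,-0.002,-0.002],"spin":0},{"claw":0.4,"delta_pos":[0,-0.003,-0.002],"spin":0},{"claw":0,"delta_pos":[0,-0.003,-0.002],"spin":0},{"claw":0,"delta_pos":[0,-0.003,-0.002],"spin":0},{"claw":0,"delta_pos":[0,-0.003,-0.002],"spin":0}]}}

```text
time: 18.58
tool_pos: [0.5775, -0.0112, 0.1213]
ee_rot: [1.871, 2.523, 0.001]
contact_force: [-0.0, 0.4, 0.1]
grip_width: 0.504
grasp_force: 0.0
```

Request:
{"name": "play_rows", "arguments": {"moves": [{"claw":0,"delta_pos":[0,0,-0.01],"spin":0},{"claw":0,"delta_pos":[0,0,-0.03],"spin":0},{"claw":0,"delta_pos":[0,0,-0.07],"spin":0},{"claw":0,"delta_pos":[0,0,-0.11],"spin":0},{"claw":0,"delta_pos":[0,0,-0.15],"spin":0}]}}

```text
time: 19.0
tool_pos: [0.5768, -0.0112, 0.2737]
ee_rot: [-1.871, -2.524, -0.0]
contact_force: [2.0, -0.2, 0.6]
grip_width: 0.506
grasp_force: 0.0
```

Request:
{"name": "play_rows", "arguments": {"moves": [{"claw":1,"delta_pos":[0,0,-0.03],"spin":0},{"claw":1,"delta_pos":[0,0,-0.06],"spin":0},{"claw":1,"delta_pos":[0,0,-0.08],"spin":0},{"claw":1,"delta_pos":[0,0,-0.08],"spin":0},{"claw":1,"delta_pos":[0,0,-0.08],"spin":0}]}}

```text
time: 19.42
tool_pos: [0.5777, -0.0113, 0.3528]
ee_rot: [1.87, 2.522, 0.003]
contact_force: [0.9, -0.4, -0.8]
grip_width: 0.004
grasp_force: 0.0
```

```bash
python3 - <<'E'
from h import *
np.set_printoptions(precision=4,suppress=True)
s=robot.sense();p=grab_frame("wrist");save(p,"w11.png");P=cloud(p,s);x,y,z=P[...,0],P[...,1],P[...,2]
c,d=np.cos(np.radians(16.9)),np.sin(np.radians(16.9));X,Y=x-.5803,y+.0108;u,v=(c*X+d*Y)*1000,(-d*X+c*Y)*1000
m=(abs(u)<80)&(abs(v)<45)&(z>.14)&(z<.155);print("grip u,v",np.percentile(u[m],[2,98]),np.percentile(v[m],[2,98]),np.median(z[m]))
m=(abs(v)<55)&(u<0)&(u>-120)&(z>.11)&(z<.121);print("lid rear u",np.percentile(u[m],.5),np.nanmedian(z[m]))
m=(np.hypot(u+104,v-100)<60)&(z>.2)&(z<.26);print("knob u,v,z",np.median(u[m]),np.median(v[m]),np.nanmax(z[m]),m.sum())
for e in spot_point(p,"bar_knob")[:1]:
    a=atz(p,e["location"],.231,s);print(e,a);b=a[:2]-[.5803,-.0108];print(c*b[0]+d*b[1],-d*b[0]+c*b[1])
def box(bx,by,z):
    print((bx,by,z),end=" ");go(.5803+(c*bx-d*by)/1000,-.0108+(d*bx+c*by)/1000,z,16.9,s)
print(s["tool_pos"]);box(-104,160,.34);box(-104,160,.205)
E
```

```text
grip u,v [-10.4764   5.0228] [-31.8844  34.8717] 0.1467598008986567
lid rear u -95.41745558728331 0.11695669751236554
knob u,v,z -100.7743474820565 98.3923737971708 0.24397695390341095 1015
{'location': [97.0, 175.9], 'score': 0.74} [0.4489 0.0556 0.231 ]
-0.10640719319411447 0.10176258216927797
[ 0.5777 -0.0113  0.3528]
(-104, 160, 0.34) delta mm [ 159.7 -101.5   12.4] n rows 4.5 spin -0.0 q6 1.26
(-104, 160, 0.205) delta mm [ 159.8 -101.8  147.4] n rows 5.8 spin -0.0 q6 1.26
```

View pics/w11.png

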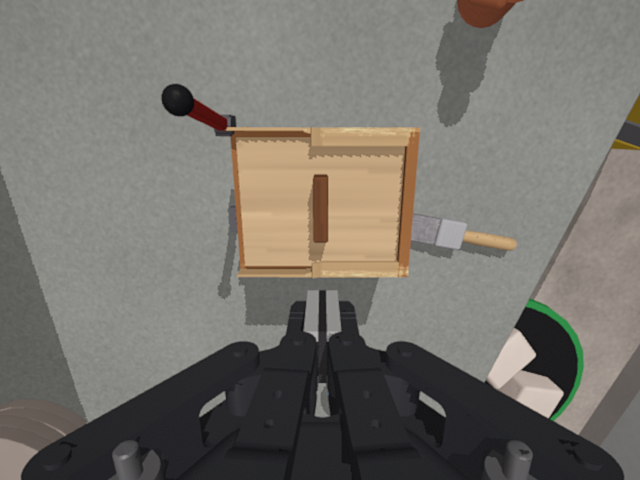

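The lid is fully home (grip at (320,208)); the bar leans at (200,107), with the brush untouched at (460,235). Next is the bar.

Request:
{"name": "play_rows", "arguments": {"moves": [{"claw":1,"delta_pos":[0.034,-0.022,0],"spin":0},{"claw":1,"delta_pos":[0.068,-0.044,0],"spin":0},{"claw":1,"delta_pos":[0.1,-0.066,0],"spin":0},{"claw":1,"delta_pos":[0.13,-0.088,0],"spin":0},{"claw":1,"delta_pos":[0.155,-0.106,0],"spin":0}]}}

```text
time: 19.93
tool_pos: [0.428, 0.107, 0.3501]
ee_rot: [-1.87, -2.522, 0.002]
contact_force: [1.5, 0.1, 0.3]
grip_width: -0.001
grasp_force: 0.0
```

Request:
{"name": "play_rows", "arguments": {"moves": [{"claw":1,"delta_pos":[0,0,0.03],"spin":0},{"claw":1,"delta_pos":[0,0,0.065],"spin":0},{"claw":1,"delta_pos":[0,0,0.1],"spin":0},{"claw":1,"delta_pos":[0,0,0.135],"spin":0},{"claw":1,"delta_pos":[0,0,0.145],"spin":0}]}}

```text
time: 20.35
tool_pos: [0.4271, 0.1055, 0.2008]
ee_rot: [-1.868, -2.52, 0.01]
contact_force: [-0.4, -0.0, 0.5]
grip_width: 0.0
grasp_force: 0.0
```

```bash
cat > bar.py <<'E'
from h import *
c,d=np.cos(np.radians(16.9)),np.sin(np.radians(16.9))
s=robot.sense();b=s["tool_pos"][:2]-[.5803,-.0108]
print("box mm",1000*(c*b[0]+d*b[1]),1000*(-d*b[0]+c*b[1]),1000*s["tool_pos"][2],s["contact_force"])
for t in(90,80,65,50,35,20,10,0):
    a=np.radians(t);by=85-95*np.cos(a)+17*np.sin(a);z=.114+.095*np.sin(a)+.006*np.cos(a);bx=-107
    print(t,end=" ");go(.5803+(c*bx-d*by)/1000,-.0108+(d*bx+c*by)/1000,z,16.9,s)
E
python3 bar.py
```

```text
box mm -112.7286277665057 155.79820720399894 200.772717159879 [-0.39409562 -0.02687066  0.45551146]
90 delta mm [-53.8   5.7  -8.3] n rows 1.3 spin 0.0 q6 1.52
80 delta mm [-70.5   5.7  -7.9] n rows 1.7 spin 0.0 q6 1.52
65 delta mm [-95.5   5.7  -2. ] n rows 2.3 spin 0.0 q6 1.52
50 delta mm [-118.8    5.8   10. ] n rows 2.9 spin 0.0 q6 1.52
35 delta mm [-138.9    5.9   27.2] n rows 3.4 spin 0.0 q6 1.52
20 delta mm [-154.3    6.1   48.5] n rows 3.9 spin 0.0 q6 1.52
10 delta mm [-161.4    6.2   64.2] n rows 4.2 spin 0.0 q6 1.52
0 delta mm [-165.8    6.3   80.6] n rows 4.4 spin 0.0 q6 1.52
```

Request:
{"name": "play_rows", "arguments": {"moves": [{"claw":1,"delta_pos":[-0.015,0.004,-0.004],"spin":0},{"claw":1,"delta_pos":[-0.03,0.006,-0.008],"spin":0},{"claw":1,"delta_pos":[-0.045,0.006,-0.008],"spin":0},{"claw":1,"delta_pos":[-0.058,0.006,-0.008],"spin":0},{"claw":1,"delta_pos":[-0.07,0.006,-0.008],"spin":0}]}}

```text
time: 20.77
tool_pos: [0.4561, 0.0404, 0.2131]
ee_rot: [-1.87, -2.522, 0.002]
contact_force: [1.0, 1.3, -0.1]
grip_width: 0.003
grasp_force: 0.7
```

```bash
python3 bar.py
```

```text
box mm -103.9900334105404 85.12245174716203 213.13451463566383 [ 1.03422614  1.33237809 -0.12130769]
90 delta mm [16.9 -3.   4.2] n rows 0.4 spin -0.0 q6 1.36
80 delta mm [ 0.1 -3.   4.5] n rows 0.1 spin -0.0 q6 1.36
65 delta mm [-24.9  -3.   10.5] n rows 0.7 spin -0.0 q6 1.36
50 delta mm [-48.2  -3.   22.5] n rows 1.3 spin -0.0 q6 1.36
35 delta mm [-68.2  -2.9  39.7] n rows 1.9 spin -0.0 q6 1.36
20 delta mm [-83.6  -2.9  60.9] n rows 2.5 spin -0.0 q6 1.36
10 delta mm [-90.8  -2.8  76.6] n rows 2.9 spin -0.0 q6 1.36
0 delta mm [-95.2  -2.8  93. ] n rows 3.2 spin -0.0 q6 1.36
```

Request:
{"name": "play_rows", "arguments": {"moves": [{"claw":1,"delta_pos":[-0.012,-0.003,0.007],"spin":0},{"claw":1,"delta_pos":[-0.025,-0.003,0.011],"spin":0},{"claw":1,"delta_pos":[-0.037,-0.003,0.016],"spin":0},{"claw":1,"delta_pos":[-0.048,-0.003,0.023],"spin":0},{"claw":1,"delta_pos":[-0.058,-0.003,0.031],"spin":0}]}}

```text
time: 21.18
tool_pos: [0.4706, -0.0162, 0.1823]
ee_rot: [-1.871, -2.523, 0.0]
contact_force: [-0.4, 1.9, 1.5]
grip_width: -0.001
grasp_force: 0.6
```

```bash
python3 bar.py; python3 - <<'E'
from h import *
np.set_printoptions(precision=4,suppress=True)
c,d=np.cos(np.radians(16.9)),np.sin(np.radians(16.9))
for n in("top","scene"):
    p=grab_frame(n)
    for e in spot_point(p,"bar_knob")[:2]:
        a=pt(p,e["location"]);b=a[:2]-[.5803,-.0108];print(n,e["score"],c*b[0]+d*b[1],-d*b[0]+c*b[1],a[2])
E
```

```text
box mm -106.49699273461967 26.74808653165324 182.32263859479846 [-0.42751314  1.88787927  1.53922524]
90 delta mm [ 75.3  -0.5 -26.6] n rows 1.9 spin -0.0 q6 1.24
80 delta mm [ 58.5  -0.5 -26.2] n rows 1.5 spin -0.0 q6 1.24
65 delta mm [ 33.5  -0.5 -20.3] n rows 0.9 spin -0.0 q6 1.24
50 delta mm [10.2 -0.5 -8.3] n rows 0.3 spin -0.0 q6 1.24
35 delta mm [-9.8 -0.5  8.9] n rows 0.3 spin -0.0 q6 1.24
20 delta mm [-25.2  -0.5  30.2] n rows 0.9 spin -0.0 q6 1.24
10 delta mm [-32.4  -0.5  45.9] n rows 1.3 spin -0.0 q6 1.24
0 delta mm [-36.8  -0.4  62.3] n rows 1.7 spin -0.0 q6 1.24
top 0.43 -0.1546304235565347 -0.005441582715385862 0.4992921444075904
scene 0.61 -0.10164854855354613 0.010154809637475653 0.19050486943946776
```

Request:
{"name": "play_rows", "arguments": {"moves": [{"claw":1,"delta_pos":[-0.01,-0.001,0.01],"spin":0},{"claw":1,"delta_pos":[-0.019,-0.001,0.022],"spin":0},{"claw":1,"delta_pos":[-0.026,-0.001,0.034],"spin":0},{"claw":1,"delta_pos":[-0.032,-0.001,0.046],"spin":0},{"claw":1,"delta_pos":[-0.036,-0.001,0.058],"spin":0}]}}

```text
time: 21.8
tool_pos: [0.4806, -0.0506, 0.1246]
ee_rot: [1.87, 2.524, 0.001]
contact_force: [0.2, 1.0, 1.4]
grip_width: 0.004
grasp_force: 0.5
```

Request:
{"name": "play_rows", "arguments": {"moves": [{"claw":1,"delta_pos":[0,0,0.002],"spin":0},{"claw":1,"delta_pos":[0,0,0.004],"spin":0},{"claw":1,"delta_pos":[0,0,0.006],"spin":0},{"claw":1,"delta_pos":[0,0,0.007],"spin":0},{"claw":1,"delta_pos":[0,0,0.007],"spin":0}]}}

```text
time: 22.22
tool_pos: [0.4804, -0.0501, 0.1198]
ee_rot: [1.87, 2.523, 0.0]
contact_force: [-4.8, -2.4, 10.1]
grip_width: 0.003
grasp_force: 5.5
```

```bash
python3 bar.py|head -1
```

```text
box mm -106.99409556404403 -8.604207419452635 119.80051502878014 [-4.81645117 -2.38403859 10.10049381]
```

Request:
{"name": "play_rows", "arguments": {"moves": [{"claw":1,"delta_pos":[0,0,0.001],"spin":0},{"claw":1,"delta_pos":[0,0,0.002],"spin":0},{"claw":1,"delta_pos":[0,0,0.002],"spin":0},{"claw":1,"delta_pos":[0,0,-0.01],"spin":0},{"claw":1,"delta_pos":[0,0,-0.03],"spin":0}]}}

```text
time: 22.63
tool_pos: [0.4795, -0.0498, 0.1483]
ee_rot: [-1.87, -2.523, 0.001]
contact_force: [-0.3, -0.1, 1.1]
grip_width: -0.002
grasp_force: 0.0
```

Request:
{"name": "play_rows", "arguments": {"moves": [{"claw":1,"delta_pos":[0,0.02,-0.035],"spin":0},{"claw":1,"delta_pos":[0,0.04,-0.07],"spin":0},{"claw":1,"delta_pos":[0,0.06,-0.105],"spin":0},{"claw":1,"delta_pos":[0,0.08,-0.14],"spin":0},{"claw":1,"delta_pos":[0,0.09,-0.16],"spin":0}]}}

```text
time: 23.05
tool_pos: [0.5687, -0.0231, 0.3127]
ee_rot: [1.867, 2.521, 0.005]
contact_force: [-0.5, -0.5, 0.3]
grip_width: 0.005
grasp_force: 0.0
```

Request:
{"name": "play_rows", "arguments": {"moves": [{"claw":1,"delta_pos":[0,0,0],"spin":0},{"claw":1,"delta_pos":[0,0,0],"spin":0},{"claw":1,"delta_pos":[0,0,0],"spin":0},{"claw":1,"delta_pos":[0,0,0],"spin":0},{"claw":1,"delta_pos":[0,0,0],"spin":0}]}}

```text
time: 23.47
tool_pos: [0.5655, -0.0241, 0.3075]
ee_rot: [-1.87, -2.522, 0.001]
contact_force: [0.9, 0.1, 0.2]
grip_width: 0.002
grasp_force: 0.0
```

```bash
python3 - <<'E'
from h import *
np.set_printoptions(precision=4,suppress=True)
s=robot.sense();print(s["tool_pos"]);p=grab_frame("wrist");P=cloud(p,s);x,y,z=P[...,0],P[...,1],P[...,2]
c,d=np.cos(np.radians(16.9)),np.sin(np.radians(16.9));X,Y=x-.5803,y+.0108;u,v=(c*X+d*Y)*1000,(-d*X+c*Y)*1000
h=cv2.cvtColor(p["frame"],cv2.COLOR_RGB2HSV).astype(int)
red=((h[...,0]<6)|(h[...,0]>174))&(h[...,1]>170)&(u>-130)&(u<-85)&(abs(v)<110)
for lo in range(-40,90,20):
    m=red&(v>=lo)&(v<lo+20)
    if m.sum():print("bar v",lo,"u",np.median(u[m]),"z",np.median(z[m]),np.percentile(z[m],90),m.sum())
for e in spot_point(p,"bar_knob")[:1]:
    a=pt(p,e["location"],s);b=a[:2]-[.5803,-.0108];print("knob",e["score"],c*b[0]+d*b[1],-d*b[0]+c*b[1],a[2])
m=(abs(u)<30)&(abs(v)<45)&(z>.14)&(z<.155);print("grip u",np.percentile(u[m],[2,98]),np.median(z[m]))
t=grab_frame("top")
for q in("figure","bowl","brush"):
    for e in spot_point(t,q)[:1]:print(q,e["location"],e["score"])
E
```

```text
[ 0.5655 -0.0241  0.3075]
bar v -40 u -103.71351302901266 z 0.12090083586300121 0.12194741613560864 55
bar v -20 u -103.59277961713204 z 0.12087989019902035 0.12189850537567293 244
bar v 0 u -103.5993792039914 z 0.1207001150995824 0.1216884712353052 255
bar v 20 u -103.48619406238598 z 0.12068942370884239 0.12174079728223065 277
bar v 40 u -103.49090397111082 z 0.12087903821726348 0.12185362590100743 286
bar v 60 u -103.70301030859494 z 0.12083311166193483 0.12179125664538173 286
knob 0.59 -0.10396089817886837 -0.02779607116616264 0.12482582628818023
grip u [-10.3001   4.8762] 0.14678492232931822
figure [220.8, 171.9] 0.78
bowl [206.7, 396.0] 0.72
```

Bar flat (z = 0.1208 along its full length), lid home, bystanders unmoved.

```bash
python3 -c "
from h import *
print(job.finish_job())"
```

```text
the job is handed in; nothing more can be done
None
```

The vase stands upright in the box, the lid is home under the lips, the bar is folded flat across the open end, and the job was handed in at about 23.5 s; I viewed 11 pictures, one over the limit of 10.

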